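Date-stamp the price card on the bakery counter

ROBOT

A 6-joint arm with a two-finger parallel gripper is mounted at the origin on the work surface. World frame = base frame: x ahead of the robot, y to its left, z up, the work surface at z = 0. Lengths are in m, angles in rad, forces in N, time in s.
With the tool pointing down it reaches from about 0.35 to 0.85 m from the base axis. Payload 8.1 kg.
Tool frame: the origin (TCP) lies at the very end of the fingers, on their centre line; the grasp point (between the pads) lies 19 mm behind it (pinch_z is the distance from the TCP to the grasp point, in m); z points along the fingers, y is the direction in which the jaws open and shut (so a half turn about z gives the same grasp; the last joint's range is limited). The gripper opens to 93 mm and grips with 3 to 60 N. Pads are 15 mm wide; open, the fingers measure 128 mm over their backs; the gripper's body (75 mm by 188 mm) begins 65 mm behind the grasp point.
Start: joints at [-1.231, 0.13, 1.488, -0, 1.523, -0.085], TCP at [0.247, -0.547, 0.219] pointing down, gripper open.
Joint ranges: [-2.96, 2.96], [-0.89, 2.26], [0.02, 2.5], [-1.34, 4.48], [0, 2.73], [-2.66, 2.66]. Speed limits (rad/s): [2.39, 2.39, 2.79, 3.14, 3.14, 3.14].

INTERFACE

Orientations are given as a rotation vector (axis times angle).
In Python, from plant import * gives the robot as it stands.
- The arm moves only by the tool move_arm, never from a script. Its argument "series" is a list of rows, each a list of 7 numbers: the shift along the tool's x, y, z each as a share of 10 cm, from -1 to 1, then the turn, a rotation vector about the tool's x, y, z each as a share of 180 degrees, from -1 to 1, then the opening, from -1 (shut) to 1 (fully open). In form: [[dx, dy, dz, rx, ry, rz, jaw], ...]. A call has 1 to 8 rows; each row is the pose to reach, as a shift and turn from the pose commanded when the call began, along the tool's axes at that moment, turning the shorter way round; what a row does not reach only later rows make up. A row lasts 1/10 s, in which the tool goes at most 50 mm and 8.59 degrees, less where a joint would pass 70% of its speed; a pose out of reach is approached as far as the arm can. A call with a number of a shift or a turn outside -1 to 1 is refused whole. A call with a gripper value outside its range is refused whole. The fingers move at their own pace and stop on an object; "squeeze" is the grip in N (left out, the last holds). Time passes only in rows, so rows that repeat a pose let the fingers close. It gives the time, the measured TCP pose, the force and the opening at its end, in the units of the state.
- read_state(): the state, without advancing time (a new reading comes with each control period).
- read_camera(name): name is "side" or "top"; returns a dict with "frame" (480x640x3 uint8, red, green, blue), "K" (3x3 intrinsics, pixels), "rvec" (rotation vector, rad) and "tvec" (3), from world to camera coordinates, as OpenCV has them. Camera axes: x right, y down, z forward; pixel columns grow to the right and rows downward; lengths in m; the calibration is good to about 2 mm. A picture is of the moment at which its call begins. There is no depth.
- close_job(): hands the job in, once; it reports no verdict.
The state is a dict: "t": time; "q": joint angles; "dq": joint speeds; "joint_torque": joint torques, N m; "tool_pos": TCP position; "orientation": TCP orientation; "force": force on the tool from outside, world axes, zero at the start; "wrist_torque": the same for the moment, N m; "opening": finger opening in m.
Only numpy, scipy, OpenCV 4.12 (cv2) and the standard library are available. Lean on these libraries where they do the work, as an engineer would, in place of code of your own. Each camera call takes 0.05 s, during which the arm holds its last target.

TASK

A small jam jar has been left standing on the blank price card: stand it upright on the free part of the bread board. Then take the spring stamp out of its holder, set it down flat in the middle of the card, square with the card (long side along long side), push its head fully down to the stop for a moment, and put the stamp back upright in its holder with the head up. Do not stamp anything else, do not tip the jar over, and leave the bun, the two canisters and the bell where they are.

Things in the scene. Friction and masses are not known exactly. Their poses are not given: they have to be found in the camera images.
- jar_mid (a point): centre (half-way up) of the loose small jam jar: amber glass with a steel lid, round, 48 mm diameter (lid 44 mm), 60 mm tall, 0.11 to 0.22 kg, standing on the card at the start; z is its own axis, up
- card_centre (a point): middle of the top face of the white price card, 100 mm (its x) by 70 mm (its y), 2 mm thick, fixed on a fixed cork mat 150 x 140 mm, 10 mm thick; the card's top is 12 mm above the counter; z up. A price sign stands beyond its +y long side; the other three sides are open
- sign_top (a point): middle of the top edge of the upright blank white price sign fixed on the mat, 100 mm above the counter and 62 mm to +y of the card's middle. Panel 110 mm (x) by 3 mm (y); wooden foot 120 x 12 mm, up to 22 mm above the counter. Fingers that take the jar along y have little room on the sign's side; along x both sides are open
- stamp_grip (a point): centre of the head of the loose spring stamp (0.17 kg, 95 mm tall). Grey block head 48 mm (x) by 30 mm (y) by 45 mm high; it slides on a narrow black frame. This point is 72.5 mm above the stamp's underside with the head up and moves with the head; x is the long side, z up. Lifted by the head, the foot hangs below it without sagging
- stamp_foot (a point): centre of the underside of the stamp's black foot plate, 60 mm (x) by 40 mm (y), 8 mm thick; axes as for the head
- stamp_head (a joint): how far the stamp's head is pressed, m: 0 head up (spring holds it there with 3 N), 0.014 at its stop (about 10 N); springs back when let go
- holder_dock (a point): centre of the floor of the shallow dock in the stamp's fixed wooden holder (160 x 96 mm), 12 mm above the counter; z up. Dock 72 mm (x) by 52 mm (y) inside, rim 10 mm high, 4 mm thick, open upwards; the stamp stands in it, its long side along x. A card file and a pen block stand at the dock's x ends, leaving no room for a finger there; the y sides are open
- card_file (a point): top centre of the card file on the holder, 95 mm above the counter, 61 mm to +x of the dock's centre; 32 mm (x) by 90 mm (y)
- pen_block (a point): top centre of the wooden pen block on the holder, 82 mm above the counter, 61 mm to -x of the dock's centre; 32 mm (x) by 90 mm (y); its pens reach 116 mm above the counter
- board_top (a point): centre of the top face of the dark wooden bread board (fixed), 200 mm (x) by 140 mm (y), 16 mm thick, top 16 mm above the counter; z up
- bun_mid (a point): centre of the loose bun on the board, 60 mm diameter, 40 mm high; leave it
- canister_a_mid (a point): centre (half-way up) of a tall loose glass canister with a wooden lid, 62 mm diameter, 172 mm tall, on the counter; leave it
- canister_b_mid (a point): centre of a second such canister, same size; leave it
- bell_mid (a point): centre of the loose steel desk bell nearest the robot, 72 mm diameter, 57 mm tall (this point 30 mm above the counter); not part of the job, leave it
Not all that is in view belongs to the job. Leave any orange look-alike of the part that bears holder_dock alone.

How it is judged:
On the way, in this order (a step that is already met when the one before it is completed fails the run):
1. the jar stands upright on the bread board, let go (x of jar_mid in the frame of board_top between -0.09 and 0.09 m and y of jar_mid in the frame of board_top between -0.06 and 0.06 m and z of jar_mid in the frame of board_top between 0.024 and 0.036 m and angle between jar_mid's own z axis and vertical below 0.15 rad and contact force between the fingers and anything else below 0.1 N), for 0.2 s.
2. the stamp stands flat on the card, within 12 mm of its middle and 0.2 rad of square, its head at the stop (pressed over 12.5 mm of 14) for 0.2 s (value of joint stamp_head above 0.0125 m and horizontal distance between stamp_foot and card_centre below 0.012 m and angle between the x axis of stamp_foot and the x axis of card_centre, either way round below 0.2 rad and angle between stamp_foot's own z axis and vertical below 0.1 rad and z of stamp_foot in the frame of card_centre between -0.004 and 0.004 m), for 0.2 s.
At the end, for the whole second after the job is handed in: Jar upright (0.15 rad) on the bread board itself, centre 10 mm or more inside its edges. Stamp upright (0.1 rad) on the floor of its holder's dock, within 9 mm of the centre each way and 4 mm in height, head up (pressed under 2 mm) (x of jar_mid in the frame of board_top between -0.09 and 0.09 m and y of jar_mid in the frame of board_top between -0.06 and 0.06 m and z of jar_mid in the frame of board_top between 0.024 and 0.036 m and angle between jar_mid's own z axis and vertical below 0.15 rad and x of stamp_foot in the frame of holder_dock between -0.009 and 0.009 m and y of stamp_foot in the frame of holder_dock between -0.009 and 0.009 m and z of stamp_foot in the frame of holder_dock between -0.004 and 0.004 m and angle between stamp_foot's own z axis and vertical below 0.1 rad and value of joint stamp_head below 0.002 m); the robot touches nothing.
It fails at once if the stamp was pressed (over 9 mm) away from the card's middle (over 30 mm off) (value of joint stamp_head above 0.009 m and horizontal distance between stamp_foot and card_centre above 0.03 m).
It fails at once if the jar was tipped over (more than 0.7 rad) (angle between jar_mid's own z axis and vertical above 0.7 rad).
It fails at once if the bun, a canister or the bell was moved (over 20 mm) (distance of any of bun_mid, canister_a_mid, canister_b_mid, bell_mid from where it was at the start of the episode above 0.02 m).
It also fails if it takes over 72 s, if anything falls off the work surface, if the arm or the gripper's body presses on something with over 40 N, if the wrist force passes 120 N, or if a joint passes its speed limit or range.

## Working session

There is one attempt and no reset: what is moved stays moved. The work goes in short steps, Python scripts to look and compute and a tool call to move; the robot and the scene stay as the last step left them, time stands still between calls to the robot, and variables do not carry over. Pictures are saved under pics/ and viewed, and the job is handed in when it is done.

Besides the shell and the picture viewer there is one more tool, called after ">>>" by a JSON object that holds its "name" and its "arguments". move_arm: Moves the arm, as the interface text tells. Shift numbers are shares of 10 cm and turn numbers shares of 180 degrees, none past 1 either way. Its arguments: {"type":"object","properties":{"series":{"type":"array","items":{"type":"array","items":{"type":"number"}}},"squeeze":{"type":"number"}},"required":["series"]}

```bash
ls; mkdir -p pics
python3 - <<'E'
from plant import *
import cv2
s=read_state(); print(s)
for n in("side","top"):
    c=read_camera(n); cv2.imwrite(f"pics/{n}0.png",c["frame"][:,:,::-1]); print(n,c["K"],c["rvec"],c["tvec"])
    import numpy as np; np.savez(f"{n}.npz",**c)
E
```

```text
pics
{'t': 0.0, 'q': array([-1.23138012e+00,  1.31122115e-01,  1.48925950e+00, -1.70649800e-05,
        1.52296613e+00, -8.53888541e-02]), 'dq': array([ 1.94157877e-05,  1.24349745e-04, -1.42689773e-03,  1.45811920e-03,
        2.21022700e-03,  3.60274336e-04]), 'joint_torque': array([ 6.58323188e-05, -5.59848797e+01, -4.91749871e+01,  7.67670991e-02,
        3.59538943e-02, -1.57915438e-04]), 'tool_pos': array([ 0.2471236 , -0.54614422,  0.21762162]), 'orientation': array([-3.06929245e+00, -6.61910863e-01,  3.75572214e-04]), 'force': array([ 0.26803335, -0.37147859,  0.09100538]), 'wrist_torque': array([-0.01695685, -0.00172547,  0.00595041]), 'opening': 0.09282853449187363}
side [[526.74144757   0.         318.31434161]
 [  0.         526.74144757 230.1538504 ]
 [  0.           0.           1.        ]] [ 0.86662207 -2.33348725  1.31323837] [0.47207833 0.25607669 1.04273588]
top [[514.92090043   0.         318.95037627]
 [  0.         514.92090043 238.36073231]
 [  0.           0.           1.        ]] [ 2.11726489 -2.11842086  0.20816209] [0.01696838 0.6095477  1.14050898]
```

View pics/side0.png

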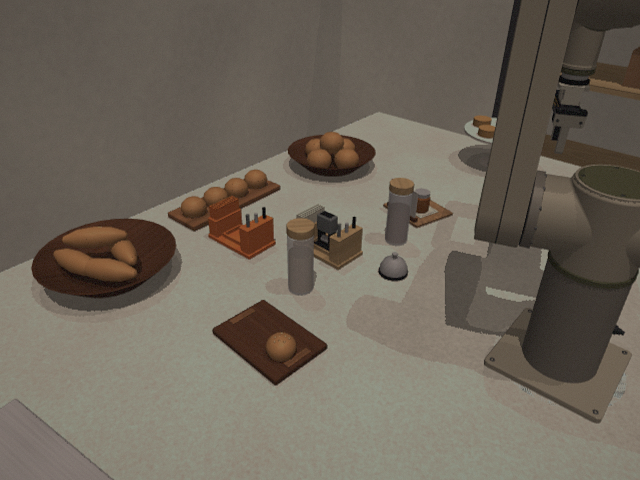

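View pics/top0.png

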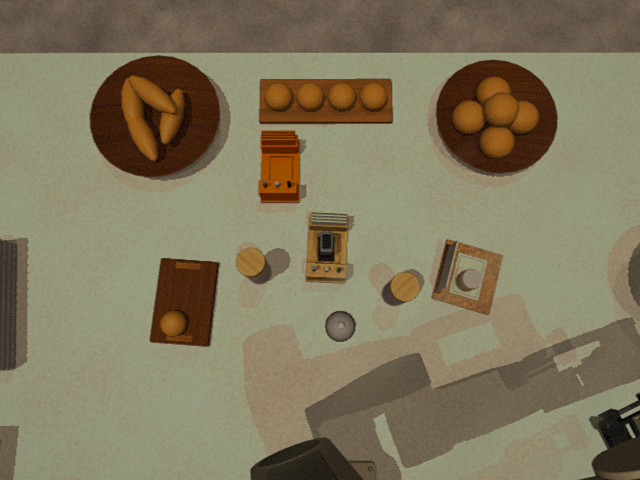

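The side view shows the board at (270,340) with the bun at (281,347), canisters at (300,257) and (399,212), the holder at (335,235) and the jar at (422,200). In the top view the mat is at (467,277) with the jar lid at (468,280), the holder at (327,247), the board at (185,302), the bun at (173,323), canisters at (251,263) and (404,287), and the bell at (340,326). I'll zoom in next.

Run:
```python
import numpy as np,cv2
t=np.load("top.npz")["frame"][:,:,::-1]; s=np.load("side.npz")["frame"][:,:,::-1]
a=cv2.resize(t[230:320,425:515],(400,400),interpolation=cv2.INTER_CUBIC)
b=cv2.resize(t[205:295,285:375],(400,400),interpolation=cv2.INTER_CUBIC)
cv2.imwrite("pics/ztop.png",np.hstack([a,b]))
a=cv2.resize(s[160:250,375:465],(400,400),interpolation=cv2.INTER_CUBIC)
b=cv2.resize(s[190:280,290:380],(400,400),interpolation=cv2.INTER_CUBIC)
cv2.imwrite("pics/zside.png",np.hstack([a,b]))
```

```text
(no output)
```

View pics/ztop.png

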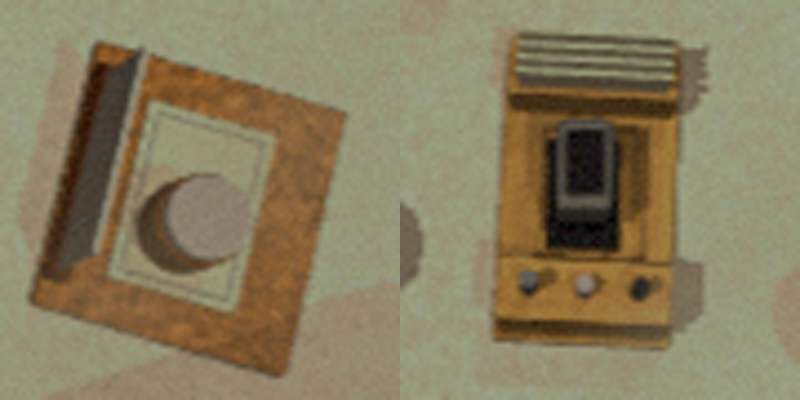

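View pics/zside.png

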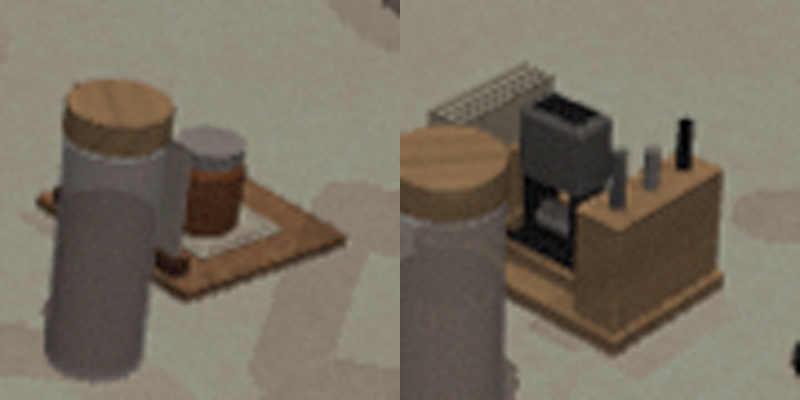

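The zoomed top view shows the mat corners at zoom (97,42), (347,112), (282,377) and (30,303), with the card inside and the sign on its left, which is +y. The lid centre is at (207,213). The stamp head is centred at zoom (585,163), between the card file above and the pen block below.

```bash
cat > h.py <<'E'
import numpy as np,cv2
from scipy.spatial.transform import Rotation as R
def load(n):
    return dict(np.load(n+".npz"))
def ray(c,uv,z):
    Rm=cv2.Rodrigues(c["rvec"])[0]; o=-Rm.T@c["tvec"]
    d=Rm.T@np.linalg.inv(c["K"])@np.array([uv[0],uv[1],1.])
    return o+d*(z-o[2])/d[2]
def proj(c,p): return cv2.projectPoints(np.array(p,float).reshape(-1,3),c["rvec"],c["tvec"],c["K"],None)[0].reshape(-1,2)
def zp(p,x0,y0): return (x0+(p[0]+.5)*90/400-.5, y0+(p[1]+.5)*90/400-.5)
E
python3 - <<'E'
from h import *
np.set_printoptions(precision=4,suppress=True)
t=load("top"); s=load("side")
def quad(name,pts,z):
    P=np.array([ray(t,p,z) for p in pts]); 
    e=[np.linalg.norm(P[(i+1)%4]-P[i]) for i in range(4)]
    a=[np.degrees(np.arctan2(*(P[(i+1)%4]-P[i])[[1,0]])) for i in range(4)]
    print(name,P.mean(0),"edges",np.array(e),"ang",np.array(a)); return P
zl=lambda l:[zp(p,425,230) for p in l]
zr=lambda l:[zp((p[0]-400,p[1]),285,205) for p in l]
quad("mat",zl([(97,42),(347,112),(282,377),(30,303)]),.01)
quad("card",zl([(150,102),(275,132),(237,310),(108,278)]),.012)
print("jar lid",ray(t,zl([(207,213)])[0],.072))
print("signtop",[ray(t,p,.1) for p in zl([(143,50),(97,255)])])
quad("headtop",zr([(560,120),(612,120),(609,208),(554,208)]),.107)
quad("file",zr([(514,33),(679,40),(677,88),(512,80)]),.095)
quad("pen",zr([(498,258),(671,262),(669,330),(496,320)]),.082)
quad("foot",zr([(548,140),(620,140),(618,248),(546,248)]),.02)
hsv=cv2.cvtColor(t["frame"],cv2.COLOR_RGB2HSV)
g=t["frame"].astype(int)
# board mask
m=((g.sum(2)<200)&(g[:,:,0]>g[:,:,2]+15)).astype(np.uint8); m[:250]=0;m[355:]=0;m[:,:140]=0;m[:,230:]=0
m=cv2.morphologyEx(m,cv2.MORPH_CLOSE,np.ones((5,5)))
c=max(cv2.findContours(m,0,2)[0],key=cv2.contourArea); r=cv2.minAreaRect(c); print("board rect",r)
quad("board",cv2.boxPoints(r),.016)
print("bun",ray(t,(173,323),.036),"canA",ray(t,(251,263),.172),"canB",ray(t,(404.5,287),.172),"bell",ray(t,(340.5,326),.05))
# side check
print("side jarlid", ray(s,zp((212,140),375,160),.072))
E
```

```text
mat [ 0.527  -0.3382  0.01  ] edges [0.1394 0.1494 0.1379 0.1485] ang [-106.178   162.6596   73.4582  -16.7343]
card [ 0.5279 -0.3397  0.012 ] edges [0.0688 0.0996 0.0701 0.0993] ang [-103.8858  164.6198   75.8854  -16.1023]
jar lid [ 0.5162 -0.3294  0.072 ]
signtop [array([ 0.5957, -0.2935,  0.1   ]), array([ 0.4918, -0.2652,  0.1   ])]
headtop [0.5931 0.0009 0.107 ] edges [0.0263 0.0451 0.0276 0.0452] ang [-90.0355 177.7725  89.966   -3.8793]
file [ 0.6496 -0.0054  0.095 ] edges [0.0849 0.0253 0.0846 0.0248] ang [-92.5389 177.0382  87.1169  -2.2047]
pen [0.5313 0.001  0.082 ] edges [0.0882 0.0348 0.0879 0.0318] ang [-91.371  177.726   86.6449  -1.59  ]
foot [0.5934 0.0002 0.02  ] edges [0.0391 0.0593 0.0387 0.0593] ang [-90.0352 178.6035  89.9666  -1.0447]
board rect ((184.08248901367188, 301.45184326171875), (59.56632995605469, 86.31195831298828), 6.581944942474365)
board [0.4682 0.3352 0.016 ] edges [0.2024 0.1439 0.2017 0.1392] ang [ -3.0853 -96.653  175.6173  83.5636]
bun [0.4157 0.3531 0.036 ] canA [0.5348 0.1586 0.172 ] canB [ 0.4845 -0.1605  0.172 ] bell [ 0.4083 -0.0323  0.05  ]
side jarlid [ 0.5109 -0.3282  0.072 ]
```

Run:
```python
import numpy as np,cv2
t=np.load("top.npz")["frame"][:,:,::-1]
a=cv2.resize(t[250:355,140:245],(600,600),interpolation=cv2.INTER_CUBIC)
cv2.imwrite("pics/zb.png",a)
```

```text
(no output)
```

View pics/zb.png

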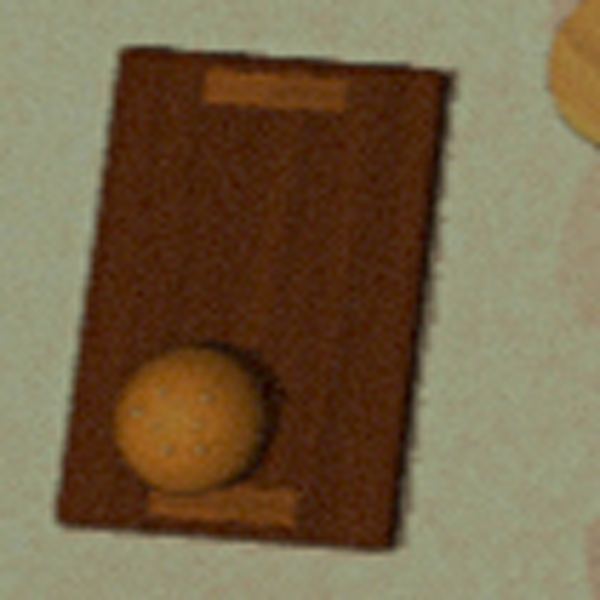

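```bash
cat >> h.py <<'E'
def plan(target,jawdeg,st):
    """print tool-axis shift (in 10cm units) and turn (180deg) to reach target xyz, jaw axis at jawdeg (mod 180), tool down"""
    T=R.from_rotvec(st["orientation"]); p=np.array(st["tool_pos"])
    y=T.apply([0,1,0]); cur=np.degrees(np.arctan2(y[1],y[0]))
    j=cur+((jawdeg-cur+90)%180-90); a=np.radians(j)
    yv=np.array([np.cos(a),np.sin(a),0]); zv=np.array([0,0,-1.]); xv=np.cross(yv,zv)
    G=R.from_matrix(np.stack([xv,yv,zv],1))
    sh=T.inv().apply(np.array(target)-p)/.1; tu=(T.inv()*G).as_rotvec()/np.pi
    print("shift",np.round(sh,3),"turn",np.round(tu,4),"t",round(st["t"],2),"pos",np.round(p,4),"jaw",round(cur,2),"F",np.round(st["force"],1),"op",round(st["opening"],4))
E
python3 - <<'E'
from h import *; from plant import *
t=load("top"); s=load("side")
P=np.array([ray(t,(140+(a+.5)*105/600-.5,250+(b+.5)*105/600-.5),.016) for a,b in [(120,48),(452,70),(398,548),(58,525)]])
print(P,P.mean(0)); d=P[0]-P[3]; print(np.degrees(np.arctan2(d[1],d[0])))
c=P.mean(0); a=np.arctan2(d[1],d[0]); u=np.array([np.cos(a),np.sin(a),0]);v=np.array([-u[1],u[0],0])
print("place",c+.04*u-.0*v)
plan([.514,-.329,.22],-16.3,read_state())
E
```

```text
[[0.5705165  0.39694786 0.016     ]
 [0.56109393 0.25706828 0.016     ]
 [0.36474659 0.27165152 0.016     ]
 [0.37398177 0.41048621 0.016     ]] [0.4675847  0.33403847 0.016     ]
-3.9406123467611835
place [0.50749013 0.33128957 0.016     ]
shift [ 3.326 -0.879 -0.021] turn [-0.0005 -0.0003 -0.2742] t 0.1 pos [ 0.2471 -0.5462  0.2177] jaw -65.66 F [-0.4  0.3  0.6] op 0.093
```

>>> {"name": "move_arm", "arguments": {"series": [[0.3,-0.08,0,0,0,0,1],[0.65,-0.17,0,0,0,0,1],[1,-0.26,0,0,0,0,1]], "squeeze": 20}}

```text
t: 0.4
tool_pos: [0.328, -0.4809, 0.218]
orientation: [-3.07, -0.66, 0.0]
force: [0.1, 0.3, 0.1]
opening: 0.0929
```

>>> {"name": "move_arm", "arguments": {"series": [[0.35,-0.09,0,0,0,0,1],[0.7,-0.18,0,0,0,0,1],[1,-0.26,0,0,0,0,1]]}}

```text
t: 0.7
tool_pos: [0.4092, -0.4153, 0.2181]
orientation: [-3.07, -0.663, 0.0]
force: [0.6, -1.4, 0.4]
opening: 0.0929
```

>>> {"name": "move_arm", "arguments": {"series": [[0.35,-0.09,0,0,0,-0.045,1],[0.7,-0.18,0,0,0,-0.09,1],[0.9,-0.24,0,0,0,-0.135,1],[1,-0.26,0,0,0,-0.18,1],[1,-0.26,0,0,0,-0.225,1],[1,-0.26,0,0,0,-0.274,1],[1,-0.26,0,0,0,-0.274,1]]}}

```text
t: 1.4
tool_pos: [0.4884, -0.3516, 0.218]
orientation: [-2.511, -1.886, 0.0]
force: [-0.1, -0.2, 0.7]
opening: 0.0932
```

Run:
```python
from h import *; from plant import *
plan([.514,-.329,.12],-16.3,read_state())
```

```text
shift [0.288 0.184 0.98 ] turn [-0.0003 -0.0001  0.0007] t 1.4 pos [ 0.4884 -0.3516  0.218 ] jaw -16.16 F [-0.1 -0.2  0.7] op 0.0932
```

>>> {"name": "move_arm", "arguments": {"series": [[0.29,0.18,0,0,0,0,1],[0.29,0.18,0.3,0,0,0,1],[0.29,0.18,0.65,0,0,0,1],[0.29,0.18,0.98,0,0,0,1],[0.29,0.18,0.98,0,0,0,1]]}}

```text
t: 1.9
tool_pos: [0.5105, -0.3267, 0.1145]
orientation: [-2.511, -1.872, 0.004]
force: [-0.1, 0.6, 0.2]
opening: 0.0926
```

Run:
```python
from h import *; from plant import *
plan([.514,-.329,.025],-16.3,read_state())
for n,(x,y) in dict(side=(350,110),top=(425,230)).items():
    c=read_camera(n); 
    cv2.imwrite(f"pics/{n}1.png",c["frame"][:,:,::-1])
a=cv2.imread("pics/side1.png")[90:290,330:530]; b=cv2.imread("pics/top1.png")[180:380,380:580]
cv2.imwrite("pics/d1.png",np.hstack([cv2.resize(a,(400,400)),cv2.resize(b,(400,400))]))
```

```text
shift [-0.015  0.049  0.894] turn [-0.0031 -0.0012 -0.0016] t 1.9 pos [ 0.5105 -0.3267  0.1145] jaw -16.58 F [-0.1  0.6  0.2] op 0.0926
```

View pics/d1.png

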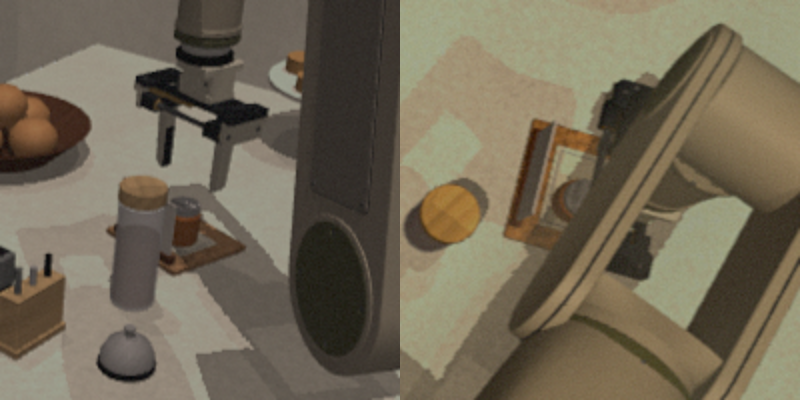

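The side view shows the open fingers either side of the jar, which is at about (185,220) in the crop. In the top view the fingers lie along the card's x, with the arm covering the rest. I'll go down.

Run:
```python
from h import *; from plant import *
plan([.514,-.329,.025],-16.3,read_state())
```

```text
shift [0.001 0.008 0.955] turn [-0.0005 -0.0002 -0.0011] t 2.0 pos [ 0.5134 -0.3289  0.1205] jaw -16.5 F [ 0.2 -1.   0. ] op 0.0929
```

>>> {"name": "move_arm", "arguments": {"series": [[0,0.01,0.25,0,0,0,1],[0,0.01,0.5,0,0,0,1],[0,0.01,0.7,0,0,0,1],[0,0.01,0.85,0,0,0,1],[0,0.01,0.95,0,0,0,1],[0,0.01,0.95,0,0,0,1]]}}

```text
t: 2.6
tool_pos: [0.5147, -0.3294, 0.0253]
orientation: [-2.515, -1.882, 0.0]
force: [-0.1, 1.1, -1.4]
opening: 0.0933
```

>>> {"name": "move_arm", "arguments": {"series": [[0,0,0,0,0,0,0.2],[0,0,0,0,0,0,0],[0,0,0,0,0,0,-0.2],[0,0,0,0,0,0,-0.4],[0,0,0,0,0,0,-0.5],[0,0,0,0,0,0,-1],[0,0,0,0,0,0,-1],[0,0,0,0,0,0,-1]], "squeeze": 20}}

```text
t: 3.4
tool_pos: [0.5148, -0.3295, 0.0257]
orientation: [-2.514, -1.883, 0.0]
force: [-1.5, 0.2, 2.4]
opening: 0.0478
```

>>> {"name": "move_arm", "arguments": {"series": [[0,0,-0.05,0,0,0,-1],[0,0,-0.2,0,0,0,-1],[0,0,-0.4,0,0,0,-1],[0,0,-0.65,0,0,0,-1],[0,0,-1,0,0,0,-1],[0,0,-1,0,0,0,-1]]}}

```text
t: 4.0
tool_pos: [0.5181, -0.3319, 0.1331]
orientation: [2.506, 1.877, 0.005]
force: [1.3, 0.0, -1.5]
opening: 0.0475
```

Run:
```python
from h import *; from plant import *
plan([.507,.33,.225],86,read_state())
c=read_camera("side")
cv2.imwrite("pics/side2.png",cv2.resize(c["frame"][90:290,330:530,::-1],(500,500)))
print(read_state()["q"])
```

```text
shift [ 6.317 -1.959 -0.962] turn [ 0.0034 -0.0011  0.4315] t 4.0 pos [ 0.5181 -0.3319  0.1331] jaw -16.34 F [ 1.3  0.  -1.5] op 0.0475
[-6.53062491e-01  2.16110592e-01  1.55584620e+00  9.92979406e-06
  1.36214795e+00 -3.67911876e-01]
```

View pics/side2.png

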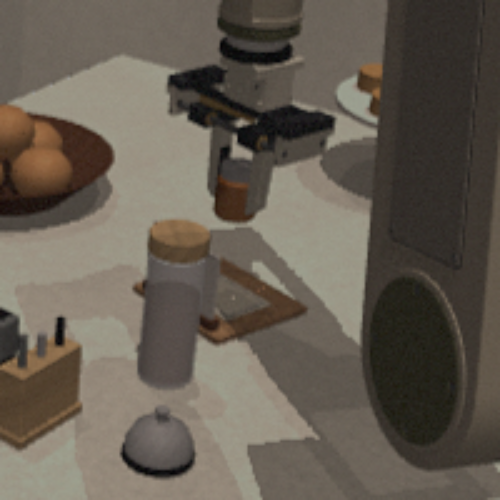

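The jar is held upright between the fingers at crop (237,190), and the card is clear. I'll carry it high across to the board.

>>> {"name": "move_arm", "arguments": {"series": [[0,0,-0.3,0,0,0,-1],[0,0,-0.6,0,0,0,-1],[0,0,-0.9,0,0,0,-1],[0,0,-1,0,0,0,-1],[0,0,-1,0,0,0,-1]]}}

```text
t: 4.55
tool_pos: [0.5155, -0.3299, 0.2267]
orientation: [2.513, 1.882, 0.001]
force: [-0.4, -0.6, -1.9]
opening: 0.0476
```

>>> {"name": "move_arm", "arguments": {"series": [[0.2,-0.06,0,0,0,-0.02,-1],[0.44,-0.13,0,0,0,-0.04,-1],[0.68,-0.2,0,0,0,-0.06,-1],[0.91,-0.27,0,0,0,-0.081,-1]]}}

```text
t: 4.95
tool_pos: [0.5133, -0.233, 0.2223]
orientation: [-2.25, -2.187, 0.002]
force: [0.2, 0.2, -1.9]
opening: 0.0476
```

>>> {"name": "move_arm", "arguments": {"series": [[0.24,-0.01,0,0,0,-0.02,-1],[0.47,-0.01,0,0,0,-0.04,-1],[0.7,-0.02,0,0,0,-0.06,-1],[0.95,-0.03,0,0,0,-0.081,-1]]}}

```text
t: 5.35
tool_pos: [0.5131, -0.1383, 0.2225]
orientation: [-1.954, -2.455, 0.002]
force: [-0.2, -0.4, -1.1]
opening: 0.0473
```

>>> {"name": "move_arm", "arguments": {"series": [[0.23,0.05,0,0,0,-0.02,-1],[0.46,0.1,0,0,0,-0.04,-1],[0.69,0.16,0,0,0,-0.06,-1],[0.92,0.21,0,0,0,-0.081,-1]]}}

```text
t: 5.75
tool_pos: [0.5132, -0.044, 0.2225]
orientation: [-1.627, -2.683, 0.002]
force: [-0.2, -0.3, -2.0]
opening: 0.0473
```

>>> {"name": "move_arm", "arguments": {"series": [[0.21,0.11,0,0,0,-0.02,-1],[0.42,0.22,0,0,0,-0.04,-1],[0.63,0.33,0,0,0,-0.06,-1],[0.84,0.44,0,0,0,-0.081,-1]]}}

```text
t: 6.15
tool_pos: [0.5136, 0.0506, 0.2225]
orientation: [-1.273, -2.868, 0.003]
force: [0.0, -0.3, -1.8]
opening: 0.0481
```

>>> {"name": "move_arm", "arguments": {"series": [[0.18,0.16,0,0,0,-0.02,-1],[0.35,0.32,0,0,0,-0.04,-1],[0.53,0.48,0,0,0,-0.06,-1],[0.7,0.64,0,0,0,-0.081,-1]]}}

```text
t: 6.55
tool_pos: [0.5143, 0.1453, 0.2225]
orientation: [-0.899, -3.006, 0.003]
force: [-0.4, -0.7, -0.9]
opening: 0.0475
```

>>> {"name": "move_arm", "arguments": {"series": [[0.13,0.2,0,0,0,-0.02,-1],[0.26,0.4,0,0,0,-0.04,-1],[0.39,0.6,0,0,0,-0.06,-1],[0.52,0.79,0,0,0,-0.081,-1]]}}

```text
t: 6.95
tool_pos: [0.5145, 0.2397, 0.2224]
orientation: [-0.51, -3.096, 0.003]
force: [0.2, 1.1, -1.7]
opening: 0.0478
```

>>> {"name": "move_arm", "arguments": {"series": [[0.08,0.23,0,0,0,-0.02,-1],[0.16,0.46,0,0,0,-0.04,-1],[0.24,0.7,0,0,0,-0.06,-1],[0.3,0.9,0,0,0,-0.081,-1],[0.3,0.9,0,0,0,-0.081,-1]]}}

```text
t: 7.45
tool_pos: [0.5149, 0.3357, 0.2221]
orientation: [-0.111, -3.136, 0.002]
force: [0.2, -0.6, -0.9]
opening: 0.0474
```

Run:
```python
from h import *; from plant import *
c=read_camera("side")
cv2.imwrite("pics/side3.png",cv2.resize(c["frame"][200:400,180:380,::-1],(500,500)))
plan([.507,.33,.0305],86,read_state())
```

```text
shift [ 0.071 -0.045  1.919] turn [-0.0008 -0.0012 -0.0011] t 7.5 pos [0.5152 0.3343 0.2223] jaw 85.8 F [-0.  -0.7 -2.7] op 0.0475
```

View pics/side3.png

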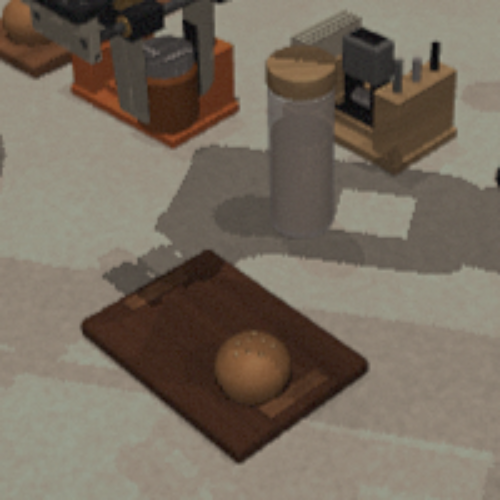

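The jar hangs upright above the board's free end, and the bun sits well to -x. I'll lower it.

>>> {"name": "move_arm", "arguments": {"series": [[0.07,-0.04,0.3,0,0,0,-1],[0.07,-0.04,0.65,0,0,0,-1],[0.07,-0.04,1,0,0,0,-1],[0.07,-0.04,1,0,0,0,-1]]}}

```text
t: 7.9
tool_pos: [0.5048, 0.327, 0.1179]
orientation: [-0.12, -3.128, 0.01]
force: [-1.8, -1.5, -2.6]
opening: 0.0476
```

>>> {"name": "move_arm", "arguments": {"series": [[0,0,0.3,0,0,0,-1],[0,0,0.55,0,0,0,-1],[0,0,0.75,0,0,0,-1],[0,0,0.85,0,0,0,-1],[0,0,0.87,0,0,0,-1],[0,0,0.87,0,0,0,-1]]}}

```text
t: 8.5
tool_pos: [0.5099, 0.3305, 0.0397]
orientation: [0.118, 3.139, 0.001]
force: [0.5, -1.2, -1.7]
opening: 0.0473
```

Run:
```python
from h import *; from plant import *
c=read_camera("side")
cv2.imwrite("pics/side4.png",cv2.resize(c["frame"][200:400,180:380,::-1],(500,500)))
plan([.507,.33,.0297],86,read_state())
```

```text
shift [ 0.033 -0.011  0.105] turn [ 0.0003  0.0005 -0.0017] t 8.55 pos [0.5103 0.3308 0.0402] jaw 85.7 F [-0.5  0.3 -1. ] op 0.0474
```

View pics/side4.png

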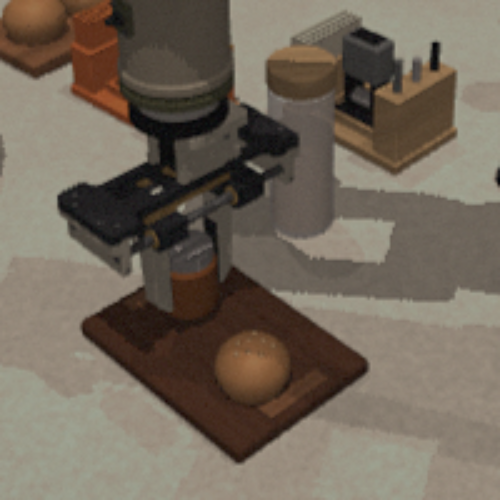

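The jar is about 10 mm above the board, upright and clear of the bun. I'll lower it the rest of the way, watching the force.

>>> {"name": "move_arm", "arguments": {"series": [[0,0,0.03,0,0,0,-1],[0,0,0.06,0,0,0,-1],[0,0,0.08,0,0,0,-1],[0,0,0.1,0,0,0,-1],[0,0,0.11,0,0,0,-1],[0,0,0.11,0,0,0,-1]]}}

```text
t: 9.15
tool_pos: [0.5095, 0.3306, 0.0297]
orientation: [0.117, 3.139, -0.0]
force: [-8.1, -3.9, 15.7]
opening: 0.0475
```

>>> {"name": "move_arm", "arguments": {"series": [[0,0,-0.01,0,0,0,-1],[0,0,-0.01,0,0,0,-1]]}}

```text
t: 9.35
tool_pos: [0.5095, 0.3306, 0.0297]
orientation: [0.117, 3.139, 0.0]
force: [-5.0, -2.5, 8.6]
opening: 0.0474
```

>>> {"name": "move_arm", "arguments": {"series": [[0,0,0,0,0,0,0.2],[0,0,0,0,0,0,0.5],[0,0,0,0,0,0,1],[0,0,0,0,0,0,1],[0,0,0,0,0,0,1],[0,0,0,0,0,0,1]]}}

```text
t: 9.95
tool_pos: [0.5093, 0.3305, 0.0286]
orientation: [-0.117, -3.139, 0.0]
force: [-0.1, -0.8, 0.5]
opening: 0.0905
```

>>> {"name": "move_arm", "arguments": {"series": [[0,0,-0.2,0,0,0,1],[0,0,-0.5,0,0,0,1],[0,0,-0.75,0,0,0,1],[0,0,-1,0,0,0,1]]}}

```text
t: 10.35
tool_pos: [0.5093, 0.3305, 0.1297]
orientation: [0.117, 3.139, 0.0]
force: [0.8, -0.5, -1.0]
opening: 0.093
```

>>> {"name": "move_arm", "arguments": {"series": [[0,0,-0.3,0,0,0,1],[0,0,-0.6,0,0,0,1],[0,0,-0.9,0,0,0,1],[0,0,-1,0,0,0,1],[0,0,-1,0,0,0,1]]}}

```text
t: 10.85
tool_pos: [0.5103, 0.331, 0.2305]
orientation: [0.117, 3.136, 0.003]
force: [0.4, 0.4, -0.1]
opening: 0.0929
```

Run:
```python
from h import *; from plant import *
c=read_camera("side")
cv2.imwrite("pics/side5.png",cv2.resize(c["frame"][200:400,180:380,::-1],(500,500)))
plan([.593,.001,.23],87.7,read_state())
```

```text
shift [-1.079 -3.224 -0.017] turn [ 0.0001  0.0002 -0.011 ] t 10.9 pos [0.5095 0.3306 0.2283] jaw 85.72 F [ 0.6  0.1 -0.8] op 0.093
```

View pics/side5.png

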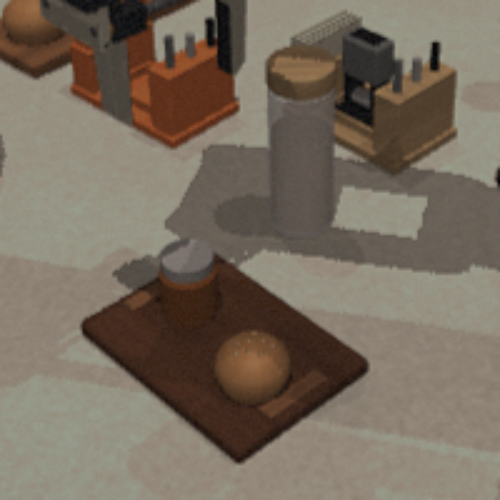

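The jar stands upright on the board at crop (190,285), apart from the bun. Next I'll check the stamp head's position from the side camera's first picture, then go there.

Run:
```python
from h import *
np.set_printoptions(precision=4,suppress=True)
s=load("side");t=load("top")
im=s["frame"][195:245,310:360,::-1]
cv2.imwrite("pics/zh.png",cv2.resize(im,(600,600),interpolation=cv2.INTER_CUBIC))
for p in [(523,103),(545,92),(610,118),(592,133)]: print(ray(s,zp((p[0]-400,p[1]),290,190),.107))
im=t["frame"][215:275,297:357,::-1]
cv2.imwrite("pics/zh2.png",cv2.resize(im,(600,600),interpolation=cv2.INTER_CUBIC))
```

```text
[0.6139 0.0125 0.107 ]
[ 0.6127 -0.0054  0.107 ]
[ 0.5669 -0.0069  0.107 ]
[0.564  0.0126 0.107 ]
```

View pics/zh.png

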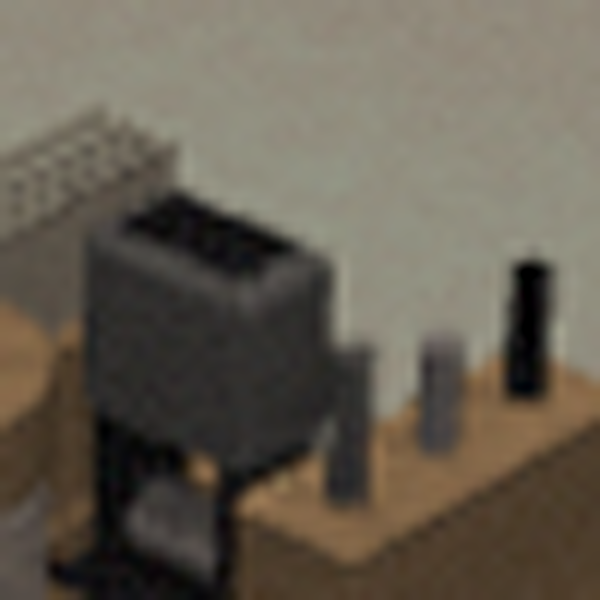

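View pics/zh2.png

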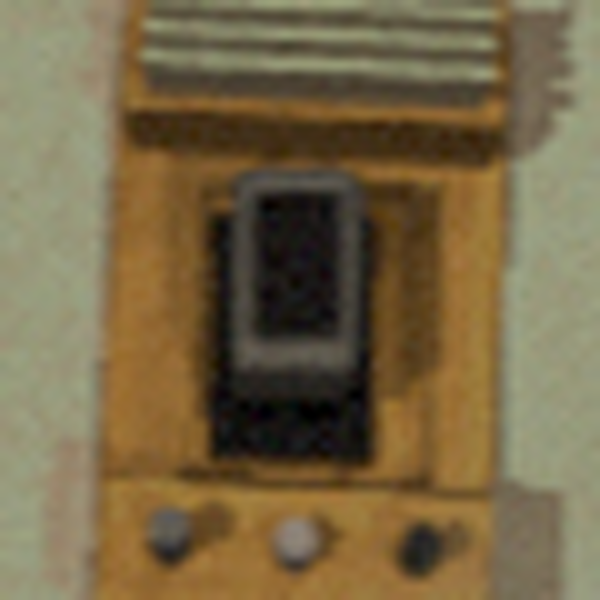

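>>> {"name": "move_arm", "arguments": {"series": [[-0.1,-0.3,0,0,0,0,1],[-0.2,-0.6,0,0,0,0,1],[-0.33,-1,0,0,0,0,1]]}}

```text
t: 11.2
tool_pos: [0.5333, 0.2279, 0.2254]
orientation: [-0.114, -3.135, 0.002]
force: [0.1, 0.2, -0.1]
opening: 0.0931
```

>>> {"name": "move_arm", "arguments": {"series": [[-0.1,-0.3,0,0,0,0,1],[-0.2,-0.6,0,0,0,0,1],[-0.33,-1,0,0,0,0,1]]}}

```text
t: 11.5
tool_pos: [0.5589, 0.1254, 0.2256]
orientation: [-0.115, -3.135, 0.0]
force: [0.8, 0.2, -1.1]
opening: 0.0926
```

>>> {"name": "move_arm", "arguments": {"series": [[-0.1,-0.3,0,0,0,-0.01,1],[-0.25,-0.65,0,0,0,-0.01,1],[-0.38,-1,0,0,0,-0.01,1],[-0.42,-1,0,0,0,-0.01,1],[-0.42,-1,0,0,0,-0.01,1]]}}

```text
t: 12.0
tool_pos: [0.5938, 0.0227, 0.226]
orientation: [-0.071, -3.137, -0.001]
force: [-0.1, 0.6, -0.5]
opening: 0.093
```

Run:
```python
from h import *; from plant import *
plan([.593,.001,.13],87.7,read_state())
```

```text
shift [-0.005 -0.217  0.96 ] turn [ 0.0001 -0.0012 -0.0017] t 12.0 pos [0.5938 0.0227 0.226 ] jaw 87.4 F [-0.1  0.6 -0.5] op 0.093
```

Both views agree on the stamp head to within about 4 mm: (0.593, 0.001) from the top and (0.589, 0.003) from the side. Its yaw is about -1°. I'll move over it and descend.

>>> {"name": "move_arm", "arguments": {"series": [[0,-0.21,0,0,0,-0.009,1],[0,-0.21,0,0,0,-0.009,1],[0,-0.21,0.25,0,0,-0.009,1],[0,-0.21,0.5,0,0,-0.009,1],[0,-0.21,0.75,0,0,-0.009,1],[0,-0.21,0.96,0,0,-0.009,1],[0,-0.21,0.96,0,0,-0.009,1]]}}

```text
t: 12.7
tool_pos: [0.5904, 0.0043, 0.128]
orientation: [-0.022, -3.134, -0.002]
force: [-1.0, 0.0, 0.4]
opening: 0.093
```

Run:
```python
from h import *; from plant import *
for n,(x,y) in dict(side=(240,140),top=(250,170)).items():
    c=read_camera(n); cv2.imwrite(f"pics/{n}6.png",cv2.resize(c["frame"][y:y+150,x:x+150,::-1],(400,400)))
cv2.imwrite("pics/d6.png",np.hstack([cv2.imread("pics/side6.png"),cv2.imread("pics/top6.png")]))
plan([.592,.001,.066],89,read_state())
```

```text
shift [ 0.009 -0.026  0.663] turn [ 0.0001 -0.0005  0.0011] t 12.8 pos [0.5931 0.0036 0.1323] jaw 89.19 F [0.5 0.6 0.7] op 0.0926
```

View pics/d6.png

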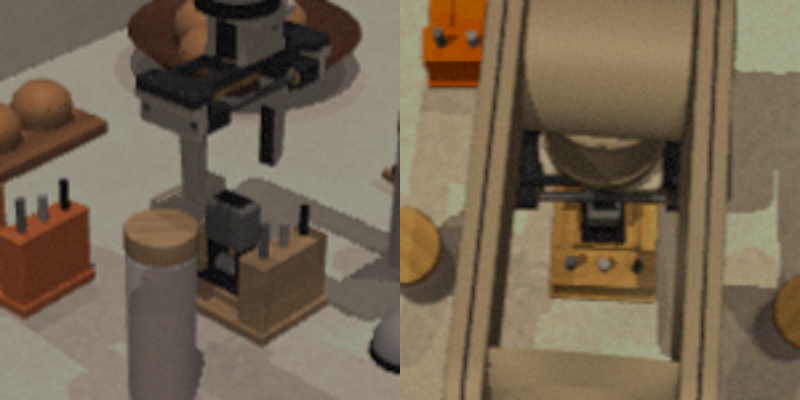

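The fingers straddle the stamp head along y, and in x they sit between the file and the pen block. I'll descend and grip.

>>> {"name": "move_arm", "arguments": {"series": [[0,-0.03,0.2,0,0,0,1],[0,-0.03,0.4,0,0,0,1],[0,-0.03,0.55,0,0,0,1],[0,-0.03,0.66,0,0,0,1],[0,-0.03,0.66,0,0,0,1]]}}

```text
t: 13.3
tool_pos: [0.5927, -0.0004, 0.0654]
orientation: [-0.023, -3.139, -0.0]
force: [0.1, -0.1, -0.0]
opening: 0.0931
```

>>> {"name": "move_arm", "arguments": {"series": [[0,0,0,0,0,0,0],[0,0,0,0,0,0,-0.2],[0,0,0,0,0,0,-0.3],[0,0,0,0,0,0,-0.5],[0,0,0,0,0,0,-1],[0,0,0,0,0,0,-1],[0,0,0,0,0,0,-1],[0,0,0,0,0,0,-1]], "squeeze": 25}}

```text
t: 14.1
tool_pos: [0.5936, -0.0007, 0.0666]
orientation: [-0.024, -3.142, -0.0]
force: [0.2, 1.0, 0.3]
opening: 0.0336
```

Run:
```python
from h import *; from plant import *
plan([.592,.001,.066],89,read_state())
```

```text
shift [0.017 0.017 0.006] turn [ 0.     -0.      0.0008] t 14.1 pos [ 0.5936 -0.0007  0.0666] jaw 89.14 F [0.2 1.  0.3] op 0.0336
```

>>> {"name": "move_arm", "arguments": {"series": [[0,0,0,0,0,0,-1],[0,0,0,0,0,0,-1],[0,0,0,0,0,0,-1],[0,0,0,0,0,0,-1],[0,0,0,0,0,0,-1]], "squeeze": 30}}

```text
t: 14.6
tool_pos: [0.5936, -0.0006, 0.0666]
orientation: [-0.024, -3.141, -0.0]
force: [0.3, 0.4, -1.1]
opening: 0.0295
```

Now it is fully closed on the 30 mm head. I'll lift slowly.

>>> {"name": "move_arm", "arguments": {"series": [[0,0,-0.1,0,0,0,-1],[0,0,-0.25,0,0,0,-1],[0,0,-0.45,0,0,0,-1],[0,0,-0.7,0,0,0,-1],[0,0,-0.9,0,0,0,-1],[0,0,-0.9,0,0,0,-1]]}}

```text
t: 15.2
tool_pos: [0.5965, -0.001, 0.1621]
orientation: [0.024, 3.133, -0.001]
force: [0.9, 0.3, -0.8]
opening: 0.0298
```

Run:
```python
from h import *; from plant import *
for n,(x,y) in dict(side=(240,100),top=(250,170)).items():
    c=read_camera(n); cv2.imwrite(f"pics/{n}7.png",cv2.resize(c["frame"][y:y+150,x:x+150,::-1],(400,400)))
cv2.imwrite("pics/d7.png",np.hstack([cv2.imread("pics/side7.png"),cv2.imread("pics/top7.png")]))
plan([.5277,-.339,.28],73.7,read_state())
```

```text
shift [ 0.611 -3.392 -1.225] turn [0.     0.0006 0.0858] t 15.3 pos [ 0.5942 -0.0008  0.1576] jaw 89.14 F [ 0.1 -0.6 -2.6] op 0.0299
```

View pics/d7.png

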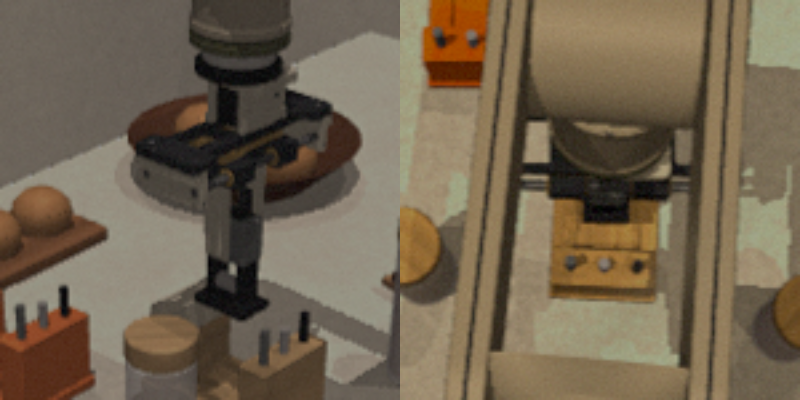

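The stamp is held by its head, upright, with the foot hanging straight and clear of the holder. I'll lift to above canister height and carry it to the card.

>>> {"name": "move_arm", "arguments": {"series": [[0,0,-0.3,0,0,0,-1],[0,0,-0.6,0,0,0,-1],[0,0,-0.9,0,0,0,-1],[0,0,-1,0,0,0,-1],[0,0,-1,0,0,0,-1]]}}

```text
t: 15.8
tool_pos: [0.5942, -0.0008, 0.2572]
orientation: [0.024, 3.14, -0.0]
force: [0.7, -0.2, -2.3]
opening: 0.0294
```

>>> {"name": "move_arm", "arguments": {"series": [[0.05,-0.25,0,0,0,0,-1],[0.1,-0.55,0,0,0,0,-1],[0.15,-0.85,0,0,0,0,-1]]}}

```text
t: 16.1
tool_pos: [0.5759, -0.0858, 0.2531]
orientation: [-0.022, -3.137, -0.002]
force: [0.8, -0.3, -1.4]
opening: 0.03
```

>>> {"name": "move_arm", "arguments": {"series": [[0.05,-0.3,0,0,0,0,-1],[0.1,-0.6,0,0,0,0,-1],[0.15,-0.85,0,0,0,0,-1]]}}

```text
t: 16.4
tool_pos: [0.5595, -0.1713, 0.2531]
orientation: [-0.024, -3.137, -0.002]
force: [-0.4, -0.0, -1.7]
opening: 0.0301
```

>>> {"name": "move_arm", "arguments": {"series": [[0.05,-0.3,0,0,0,0,-1],[0.1,-0.6,0,0,0,0,-1],[0.15,-0.85,0,0,0,0,-1]]}}

```text
t: 16.7
tool_pos: [0.5433, -0.2559, 0.253]
orientation: [-0.024, -3.137, -0.003]
force: [-0.5, -0.1, -2.3]
opening: 0.0295
```

>>> {"name": "move_arm", "arguments": {"series": [[0.05,-0.3,0,0,0,0.03,-1],[0.1,-0.6,0,0,0,0.06,-1],[0.15,-0.84,0,0,0,0.086,-1],[0.15,-0.84,0,0,0,0.086,-1],[0.15,-0.84,0,0,0,0.086,-1]]}}

```text
t: 17.2
tool_pos: [0.5276, -0.3384, 0.2537]
orientation: [-0.446, -3.106, -0.004]
force: [0.0, 0.4, -1.4]
opening: 0.0299
```

Run:
```python
from h import *; from plant import *
plan([.5277,-.339,.18],73.7,read_state())
```

```text
shift [-0.006 -0.007  0.737] turn [ 0.0006 -0.0012 -0.0002] t 17.2 pos [ 0.5276 -0.3384  0.2537] jaw 73.66 F [ 0.   0.4 -1.4] op 0.0299
```

>>> {"name": "move_arm", "arguments": {"series": [[0,0,0.3,0,0,0,-1],[0,0,0.6,0,0,0,-1],[0,0,0.9,0,0,0,-1],[0,0,1,0,0,0,-1]]}}

```text
t: 17.6
tool_pos: [0.5266, -0.3357, 0.1513]
orientation: [-0.442, -3.104, -0.006]
force: [-1.4, 0.3, -1.7]
opening: 0.0294
```

>>> {"name": "move_arm", "arguments": {"series": [[0,0,0.3,0,0,0,-1],[0,0,0.6,0,0,0,-1],[0,0,0.75,0,0,0,-1],[0,0,0.75,0,0,0,-1]]}}

```text
t: 18.0
tool_pos: [0.5272, -0.337, 0.0789]
orientation: [-0.444, -3.106, -0.004]
force: [-0.8, 0.4, -1.9]
opening: 0.03
```

Run:
```python
from h import *; from plant import *
for n,(x,y) in dict(side=(370,130),top=(410,220)).items():
    c=read_camera(n); np.savez(n+"8.npz",**c); cv2.imwrite(f"pics/{n}8.png",cv2.resize(c["frame"][y:y+100,x:x+100,::-1],(400,400),interpolation=2))
cv2.imwrite("pics/d8.png",np.hstack([cv2.imread("pics/side8.png"),cv2.imread("pics/top8.png")]))
plan([.5277,-.339,.0666],73.7,read_state())
```

```text
shift [ 0.013 -0.006  0.162] turn [-0.0001  0.0002 -0.    ] t 18.1 pos [ 0.5291 -0.3388  0.0828] jaw 73.69 F [ 0.4  0.3 -1.3] op 0.0301
```

View pics/d8.png

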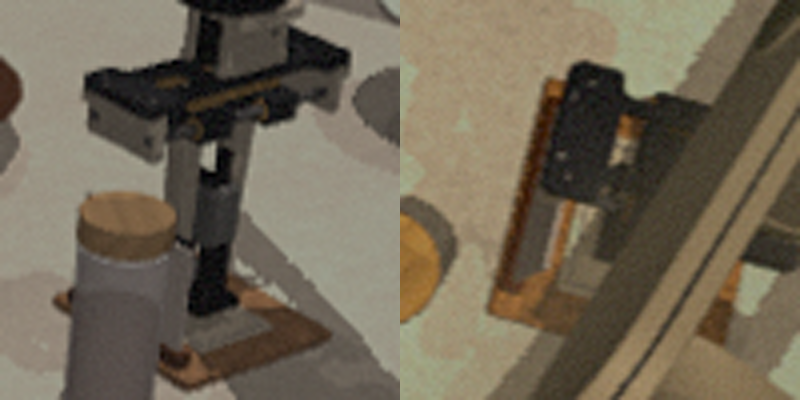

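The side view shows the stamp upright just above the card. The foot's near bottom corners are at crop (193,312) and (238,300). I'll check those against the expected positions.

Run:
```python
from h import *
s=load("side8"); a=np.radians(-16.3); u=np.array([np.cos(a),np.sin(a)]); v=np.array([-u[1],u[0]])
C=np.array([.5291,-.3388]); K=np.array([.5277,-.339])
f=lambda p:(370+(p[0]+.5)/4-.5,130+(p[1]+.5)/4-.5)
P=[]
for p in [(193,312),(238,300)]:
    q=ray(s,f(p),.028)[:2]; print("foot corner in tcp frame mm",1e3*(q-C)@u,1e3*(q-C)@v)
# card visible near -x edge corner / side
for p in [(270,318),(215,350)]:
    q=ray(s,f(p),.012)[:2]; print("card in card est frame",1e3*(q-K)@u,1e3*(q-K)@v)
im=s["frame"][185:225,405:460,::-1]; cv2.imwrite("pics/zc.png",cv2.resize(im,(770,560),interpolation=2))
```

```text
foot corner in tcp frame mm -29.46316190616209 23.6389714402184
foot corner in tcp frame mm -33.446539487426904 -16.3465444750315
card in card est frame -44.185580705549825 -38.69280659313113
card in card est frame -57.345934147073876 27.670445885321346
```

View pics/zc.png

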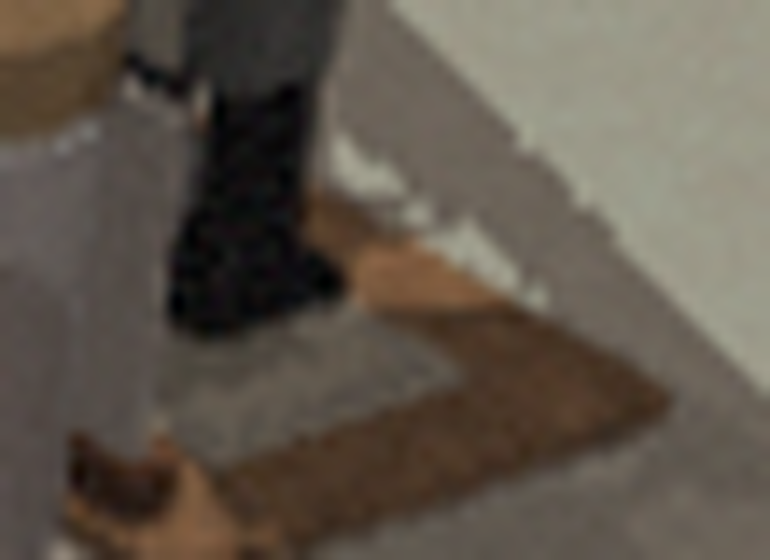

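Run:
```python
from h import *
s=load("side8"); a=np.radians(-16.3); u=np.array([np.cos(a),np.sin(a)]); v=np.array([-u[1],u[0]])
C=np.array([.5291,-.3388]); K=np.array([.5277,-.339])
f=lambda p:(405+(p[0]+.5)/14-.5,185+(p[1]+.5)/14-.5)
for p,z in [((178,335),.028),((345,287),.028),((468,372),.012),((215,468),.012),((672,405),.010)]:
    q=ray(s,f(p),z)[:2]; print(z,1e3*(q-K)@u,1e3*(q-K)@v)
```

```text
0.028 -30.910928587998693 29.125913631139184
0.028 -34.061449199033085 -14.163023594940015
0.012 -54.06817605486366 -32.39179433854325
0.012 -55.6087473427954 39.339568865195126
0.01 -84.11345487914268 -61.09248432634466
```

>>> {"name": "move_arm", "arguments": {"series": [[0.01,-0.03,0,0,0,0,-1],[0.01,-0.03,0.04,0,0,0,-1],[0.01,-0.03,0.08,0,0,0,-1],[0.01,-0.03,0.12,0,0,0,-1],[0.01,-0.03,0.15,0,0,0,-1],[0.01,-0.03,0.165,0,0,0,-1],[0.01,-0.03,0.165,0,0,0,-1]], "squeeze": 45}}

```text
t: 18.8
tool_pos: [0.5267, -0.3412, 0.0652]
orientation: [-0.446, -3.109, -0.0]
force: [-1.9, 1.5, 2.8]
opening: 0.0301
```

>>> {"name": "move_arm", "arguments": {"series": [[0,0,0.04,0,0,0,-1],[0,0,0.08,0,0,0,-1],[0,0,0.11,0,0,0,-1],[0,0,0.11,0,0,0,-1]]}}

```text
t: 19.2
tool_pos: [0.5271, -0.3415, 0.0546]
orientation: [0.446, 3.109, -0.001]
force: [-3.9, 3.0, 8.5]
opening: 0.03
```

>>> {"name": "move_arm", "arguments": {"series": [[0,0,0.02,0,0,0,-1],[0,0,0.035,0,0,0,-1],[0,0,0.035,0,0,0,-1],[0,0,0.035,0,0,0,-1]]}}

```text
t: 19.6
tool_pos: [0.5271, -0.3415, 0.0525]
orientation: [0.446, 3.109, -0.001]
force: [-6.6, 4.5, 15.4]
opening: 0.0299
```

>>> {"name": "move_arm", "arguments": {"series": [[0,0,0.01,0,0,0,-1],[0,0,0.01,0,0,0,-1],[0,0,0.01,0,0,0,-1],[0,0,0.01,0,0,0,-1],[0,0,0.01,0,0,0,-1]]}}

```text
t: 20.1
tool_pos: [0.5272, -0.3416, 0.0524]
orientation: [0.446, 3.109, -0.001]
force: [-9.2, 6.8, 22.1]
opening: 0.0297
```

Run:
```python
from h import *; from plant import *
c=read_camera("side"); cv2.imwrite("pics/press.png",cv2.resize(c["frame"][170:230,400:460,::-1],(600,600),interpolation=2)); np.savez("side9.npz",**c)
plan([.5277,-.339,.0666],73.7,read_state())
```

```text
shift [ 0.002  0.026 -0.142] turn [-0.0001  0.0003 -0.0002] t 20.15 pos [ 0.5272 -0.3416  0.0524] jaw 73.67 F [-9.7  6.6 22. ] op 0.0298
```

View pics/press.png

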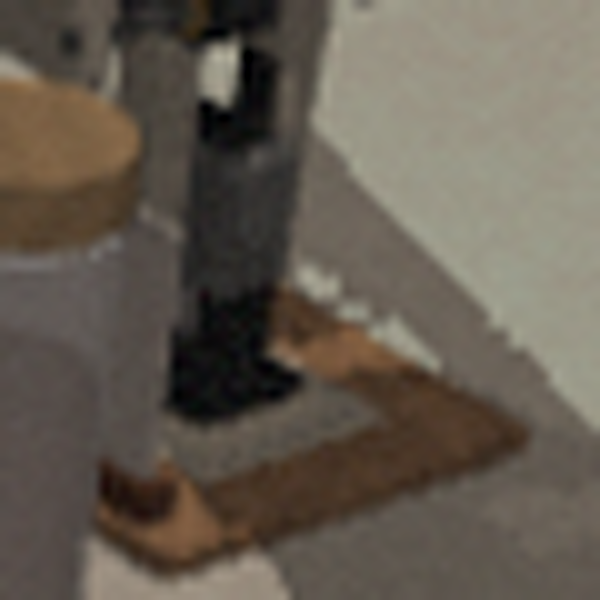

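The head is at the hard stop: 22 N, and no further travel for another millimetre of command. The foot's right corner is at (303,383) and the card corner at (390,415). I'll check the centring before releasing.

Run:
```python
from h import *
s=load("side9"); a=np.radians(-16.3); u=np.array([np.cos(a),np.sin(a)]); v=np.array([-u[1],u[0]])
K=np.array([.5277,-.339])
f=lambda p:(400+(p[0]+.5)/10-.5,170+(p[1]+.5)/10-.5)
for n,p,z in [("footR",(303,383),.012),("footL",(200,425),.012),("cardR",(392,415),.012),("cardL",(205,485),.012)]:
    q=ray(s,f(p),z)[:2]; print(n,1e3*(q-K)@u,1e3*(q-K)@v)
```

```text
footR -27.256601246011282 -25.98902646651951
footL -29.785905121884777 16.819892552685076
cardR -55.035990028424756 -34.57171964794358
cardL -56.2052612242159 39.29334987173983
```

Run:
```python
from h import *
s=load("side9"); a=np.radians(-16.3); u=np.array([np.cos(a),np.sin(a)]); v=np.array([-u[1],u[0]])
K=np.array([.5277,-.339])
f=lambda p:(400+(p[0]+.5)/10-.5,170+(p[1]+.5)/10-.5)
w=lambda x,y,z: np.r_[K+x*u+y*v,z]
def back(P): q=proj(s,P); return np.round([(q[:,0]-400+.5)*10-.5,(q[:,1]-170+.5)*10-.5],0).T
print("card exp",back([w(-.05,-.035,.012),w(-.05,.035,.012)]).tolist())
print("mat exp",back([w(-.075,-.07,.01),w(-.075,.07,.01)]).tolist())
for dx,dy in [(0,0),(0,-.003)]:
  print("foot bottom exp",back([w(-.03+dx,-.02+dy,.012),w(-.03+dx,.02+dy,.012)]).tolist(),"top",back([w(-.03+dx,-.02+dy,.02),w(-.03+dx,.02+dy,.02)]).tolist())
for p in [(528,437),(170,575)]:
    q=ray(s,f(p),.008)[:2]; print(1e3*(q-K)@u,1e3*(q-K)@v)
im=s["frame"][195:225,405:445,::-1]; cv2.imwrite("pics/press2.png",cv2.resize(im,(800,600),interpolation=cv2.INTER_NEAREST))
```

```text
card exp [[381.0, 407.0], [201.0, 472.0]]
mat exp [[529.0, 418.0], [168.0, 550.0]]
foot bottom exp [[294.0, 392.0], [192.0, 428.0]] top [[298.0, 368.0], [195.0, 404.0]]
foot bottom exp [[302.0, 390.0], [200.0, 425.0]] top [[305.0, 365.0], [203.0, 401.0]]
-80.5674179937369 -64.37901781856365
-83.01831491750664 76.44673072701868
```

View pics/press2.png

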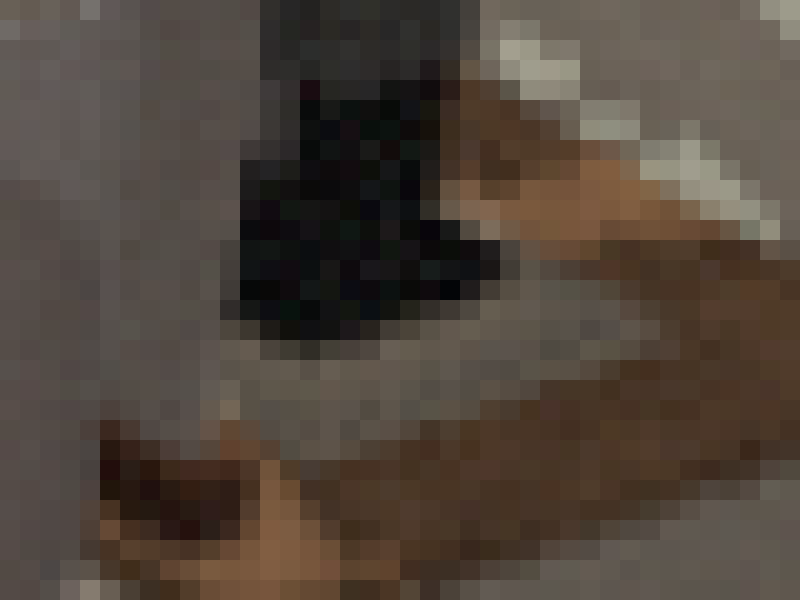

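The foot sits where the TCP predicts, to under 1 px. The side view puts the card about 5 mm off from the top view, so the error could be as much as (7,-7) mm. I'll lift, move to the mean of the two views and press again on the card.

>>> {"name": "move_arm", "arguments": {"series": [[0,0,-0.08,0,0,0,-1],[0,0,-0.16,0,0,0,-1],[0,0,-0.25,0,0,0,-1],[0.02,0.02,-0.25,0,0,0,-1],[0.035,0.04,-0.25,0,0,0,-1],[0.035,0.04,-0.25,0,0,0,-1]]}}

```text
t: 20.75
tool_pos: [0.5239, -0.3358, 0.0736]
orientation: [-0.446, -3.108, -0.001]
force: [0.2, -0.6, -1.8]
opening: 0.0299
```

Run:
```python
from h import *; from plant import *
plan([.5277,-.339,.0525],73.7,read_state())
```

```text
shift [-0.046 -0.021  0.211] turn [ 0.0002 -0.0005 -0.0002] t 20.75 pos [ 0.5239 -0.3358  0.0736] jaw 73.67 F [ 0.2 -0.6 -1.8] op 0.0299
```

>>> {"name": "move_arm", "arguments": {"series": [[-0.01,0,0.05,0,0,0,-1],[-0.01,0,0.1,0,0,0,-1],[-0.01,0,0.15,0,0,0,-1],[-0.01,0,0.2,0,0,0,-1],[-0.01,0,0.23,0,0,0,-1],[-0.01,0,0.25,0,0,0,-1],[-0.01,0,0.25,0,0,0,-1],[-0.01,0,0.25,0,0,0,-1]]}}

```text
t: 21.55
tool_pos: [0.5258, -0.3368, 0.0524]
orientation: [0.446, 3.109, -0.0]
force: [-8.3, 8.2, 23.6]
opening: 0.0301
```

>>> {"name": "move_arm", "arguments": {"series": [[0,0,0,0,0,0,-1],[0,0,0,0,0,0,-1],[0,0,0,0,0,0,-1]]}}

```text
t: 21.85
tool_pos: [0.5259, -0.3369, 0.0524]
orientation: [0.446, 3.109, -0.0]
force: [-9.1, 7.7, 22.2]
opening: 0.0298
```

Run:
```python
from h import *; from plant import *
c=read_camera("side"); cv2.imwrite("pics/press3.png",cv2.resize(c["frame"][170:230,400:460,::-1],(600,600),interpolation=2))
plan([.5277,-.339,.0666],73.7,read_state())
```

```text
shift [-0.024 -0.016 -0.142] turn [-0.      0.0002 -0.0002] t 21.9 pos [ 0.5259 -0.3368  0.0524] jaw 73.67 F [-9.5  8.6 24. ] op 0.0297
```

View pics/press3.png

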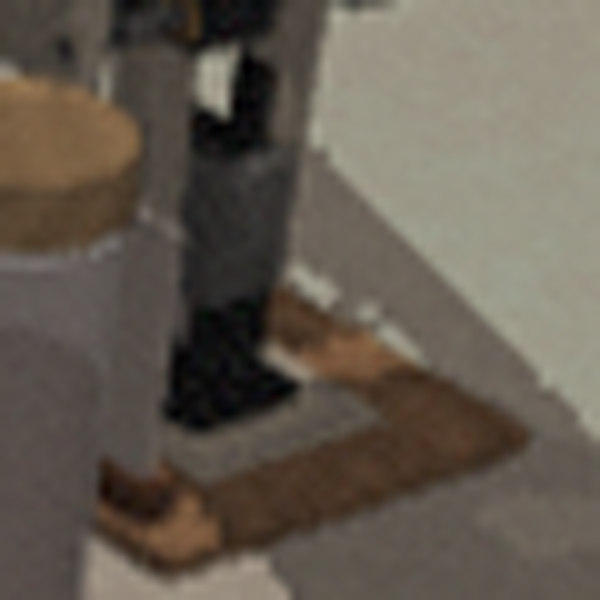

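The stamp is pressed to the stop again (22–24 N, same TCP height). It now sits more centrally on the card, foot at (235,400). I'll lift it and take it back to the holder.

>>> {"name": "move_arm", "arguments": {"series": [[0,0,-0.1,0,0,0,-1],[0,0,-0.2,0,0,0,-1],[0,0,-0.4,0,0,0,-1],[0,0,-0.7,0,0,0,-1],[0,0,-1,0,0,0,-1]]}}

```text
t: 22.4
tool_pos: [0.5247, -0.3364, 0.1491]
orientation: [-0.446, -3.107, -0.002]
force: [1.0, -0.5, -1.0]
opening: 0.03
```

>>> {"name": "move_arm", "arguments": {"series": [[0,0,-0.3,0,0,0,-1],[0,0,-0.6,0,0,0,-1],[0,0,-0.9,0,0,0,-1],[0,0,-1,0,0,0,-1],[0,0,-1,0,0,0,-1]]}}

```text
t: 22.9
tool_pos: [0.5262, -0.3375, 0.2509]
orientation: [0.446, 3.107, -0.002]
force: [0.3, -0.2, -2.2]
opening: 0.0301
```

Run:
```python
from h import *; from plant import *
plan([.5936,-.0007,.255],89.14,read_state())
```

```text
shift [ 0.301  3.421 -0.045] turn [-0.0005  0.0008 -0.086 ] t 22.9 pos [ 0.5262 -0.3375  0.2509] jaw 73.65 F [ 0.3 -0.2 -2.2] op 0.0301
```

>>> {"name": "move_arm", "arguments": {"series": [[0.02,0.25,0,0,0,0,-1],[0.05,0.55,0,0,0,0,-1],[0.075,0.855,-0.04,0,0,0,-1]]}}

```text
t: 23.2
tool_pos: [0.541, -0.2514, 0.2496]
orientation: [-0.447, -3.104, -0.003]
force: [1.0, 0.3, -1.3]
opening: 0.0298
```

>>> {"name": "move_arm", "arguments": {"series": [[0.025,0.3,0,0,0,0,-1],[0.05,0.6,0,0,0,0,-1],[0.075,0.855,0,0,0,0,-1]]}}

```text
t: 23.5
tool_pos: [0.5584, -0.1666, 0.2504]
orientation: [-0.445, -3.106, -0.002]
force: [1.3, -0.4, -1.8]
opening: 0.03
```

>>> {"name": "move_arm", "arguments": {"series": [[0.025,0.3,0,0,0,0,-1],[0.05,0.6,0,0,0,0,-1],[0.075,0.855,0,0,0,0,-1]]}}

```text
t: 23.8
tool_pos: [0.5751, -0.0826, 0.2504]
orientation: [-0.445, -3.106, -0.001]
force: [-0.1, -0.1, -1.5]
opening: 0.0301
```

>>> {"name": "move_arm", "arguments": {"series": [[0.025,0.3,0,0,0,-0.03,-1],[0.05,0.6,0,0,0,-0.06,-1],[0.075,0.855,0,0,0,-0.086,-1],[0.075,0.855,0,0,0,-0.086,-1],[0.075,0.855,0,0,0,-0.086,-1],[0.075,0.855,0,0,0,-0.086,-1]]}}

```text
t: 24.4
tool_pos: [0.5923, -0.001, 0.252]
orientation: [-0.026, -3.139, 0.0]
force: [-0.2, 0.8, -1.2]
opening: 0.0297
```

Run:
```python
from h import *; from plant import *
plan([.5936,-.0007,.16],89.14,read_state())
```

```text
shift [-0.015  0.003  0.92 ] turn [-0.0001 -0.0007 -0.0005] t 24.4 pos [ 0.5923 -0.001   0.252 ] jaw 89.05 F [-0.2  0.8 -1.2] op 0.0297
```

>>> {"name": "move_arm", "arguments": {"series": [[-0.01,0,0.3,0,0,0,-1],[-0.01,0,0.6,0,0,0,-1],[-0.01,0,0.9,0,0,0,-1],[-0.01,0,1,0,0,0,-1],[-0.01,0,1,0,0,0,-1],[-0.01,0,1,0,0,0,-1]]}}

```text
t: 25.0
tool_pos: [0.5946, -0.0008, 0.155]
orientation: [0.025, 3.14, -0.0]
force: [-0.7, -0.4, -1.0]
opening: 0.0299
```

Run:
```python
from h import *; from plant import *
for n,(x,y) in dict(side=(280,160),top=(270,190)).items():
    c=read_camera(n); cv2.imwrite(f"pics/{n}10.png",cv2.resize(c["frame"][y:y+110,x:x+110,::-1],(400,400)))
cv2.imwrite("pics/d10.png",np.hstack([cv2.imread("pics/side10.png"),cv2.imread("pics/top10.png")]))
plan([.5936,-.0007,.0666],89.14,read_state())
```

```text
shift [ 0.02  -0.002  0.894] turn [-0.0001  0.0011 -0.0002] t 25.1 pos [ 5.953e-01 -5.000e-04  1.560e-01] jaw 89.11 F [ 0.3  0.2 -1.3] op 0.0296
```

View pics/d10.png

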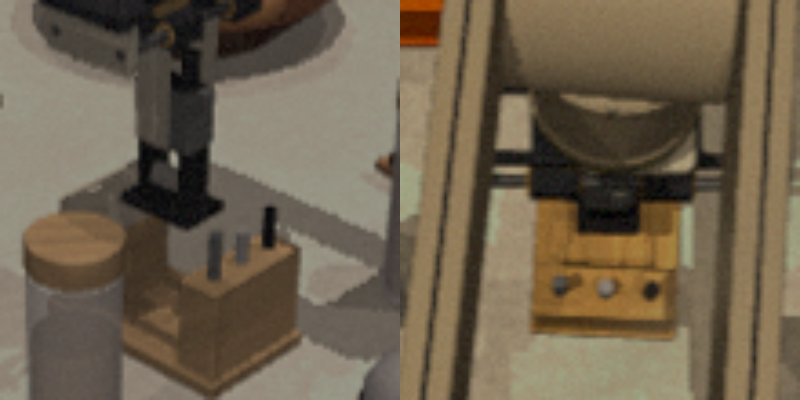

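The stamp hangs upright above the dock, between the file and the pen block. I'll lower it slowly.

>>> {"name": "move_arm", "arguments": {"series": [[0.015,0,0.2,0,0,0,-1],[0.015,0,0.4,0,0,0,-1],[0.015,0,0.55,0,0,0,-1],[0.015,0,0.68,0,0,0,-1],[0.015,0,0.72,0,0,0,-1],[0.015,0,0.72,0,0,0,-1],[0.015,0,0.72,0,0,0,-1]]}}

```text
t: 25.8
tool_pos: [0.593, -0.0002, 0.0825]
orientation: [0.024, 3.14, -0.0]
force: [0.6, -0.1, -1.3]
opening: 0.0295
```

Run:
```python
from h import *; from plant import *
plan([.5936,-.0007,.0666],89.14,read_state())
```

```text
shift [-0.005 -0.004  0.159] turn [-0.      0.0004 -0.    ] t 25.8 pos [ 5.93e-01 -2.00e-04  8.25e-02] jaw 89.14 F [ 0.6 -0.1 -1.3] op 0.0295
```

>>> {"name": "move_arm", "arguments": {"series": [[0,0,0.03,0,0,0,-1],[0,0,0.06,0,0,0,-1],[0,0,0.09,0,0,0,-1],[0,0,0.12,0,0,0,-1],[0,0,0.14,0,0,0,-1],[0,0,0.155,0,0,0,-1],[0,0,0.155,0,0,0,-1]]}}

```text
t: 26.5
tool_pos: [0.5923, -0.0001, 0.0662]
orientation: [-0.024, -3.141, -0.0]
force: [-2.4, -0.2, 2.0]
opening: 0.03
```

It touches at the same height as when it was gripped, so it is on the dock floor. I'll release it.

>>> {"name": "move_arm", "arguments": {"series": [[0,0,0,0,0,0,-0.2],[0,0,0,0,0,0,0],[0,0,0,0,0,0,0.5],[0,0,0,0,0,0,1],[0,0,0,0,0,0,1],[0,0,0,0,0,0,1],[0,0,0,0,0,0,1],[0,0,0,0,0,0,1]]}}

```text
t: 27.3
tool_pos: [0.5924, -0.0002, 0.0661]
orientation: [0.024, 3.141, 0.0]
force: [-0.0, -0.2, 0.2]
opening: 0.0888
```

>>> {"name": "move_arm", "arguments": {"series": [[0,0,-0.2,0,0,0,1],[0,0,-0.5,0,0,0,1],[0,0,-0.75,0,0,0,1],[0,0,-1,0,0,0,1]]}}

```text
t: 27.7
tool_pos: [0.5924, -0.0002, 0.1673]
orientation: [0.024, 3.141, -0.0]
force: [0.3, 0.2, 0.0]
opening: 0.0929
```

>>> {"name": "move_arm", "arguments": {"series": [[0,0,-0.3,0,0,0,1],[0,0,-0.6,0,0,0,1],[0,0,-0.9,0,0,0,1],[0,0,-0.9,0,0,0,1]]}}

```text
t: 28.1
tool_pos: [0.5948, -0.0004, 0.262]
orientation: [0.023, 3.133, -0.001]
force: [1.2, 0.9, 0.8]
opening: 0.093
```

>>> {"name": "move_arm", "arguments": {"series": [[0,-0.3,0,0,0,0,1],[0,-0.6,0,0,0,0,1],[0,-1,0,0,0,0,1]]}}

```text
t: 28.4
tool_pos: [0.5907, -0.1, 0.2553]
orientation: [-0.02, -3.141, -0.001]
force: [0.5, -0.8, 0.6]
opening: 0.0931
```

>>> {"name": "move_arm", "arguments": {"series": [[0,-0.3,0,0,0,0,1],[0,-0.6,0,0,0,0,1],[0,-1,0,0,0,0,1]]}}

```text
t: 28.7
tool_pos: [0.5891, -0.2005, 0.2552]
orientation: [-0.022, -3.141, -0.001]
force: [0.3, -0.5, -0.1]
opening: 0.0929
```

>>> {"name": "move_arm", "arguments": {"series": [[0,-0.3,0,0,0,0,1],[0,-0.6,0,0,0,0,1],[0,-1,0,0,0,0,1],[0,-1,0,0,0,0,1],[0,-1,0,0,0,0,1]]}}

```text
t: 29.2
tool_pos: [0.5873, -0.3007, 0.2548]
orientation: [-0.027, -3.14, -0.002]
force: [0.7, 0.5, -0.7]
opening: 0.093
```

Run:
```python
from h import *; from plant import *
for n in("side","top"):
    c=read_camera(n); cv2.imwrite(f"pics/{n}11.png",c["frame"][:,:,::-1]); np.savez(n+"11.npz",**c)
a=cv2.resize(cv2.imread("pics/side11.png")[190:280,290:380],(400,400),interpolation=2);b=cv2.resize(cv2.imread("pics/top11.png")[205:295,285:375],(400,400),interpolation=2)
cv2.imwrite("pics/d11.png",np.hstack([a,b]))
print(read_state()["t"],read_state()["force"])
```

```text
29.3 [ 0.18087732  1.24423526 -0.15003262]
```

View pics/d11.png

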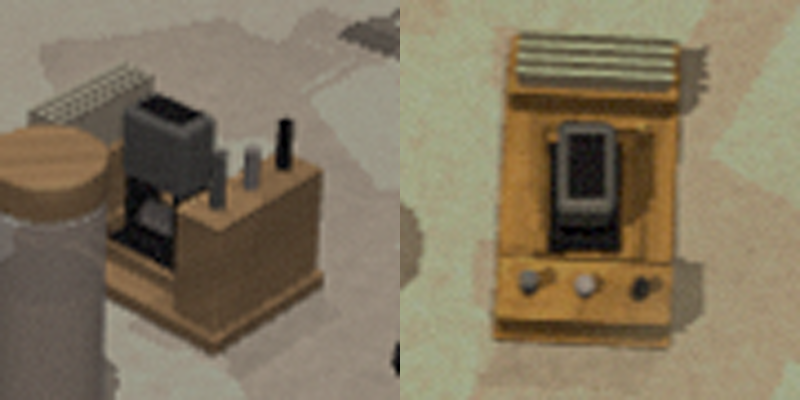

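View pics/top11.png

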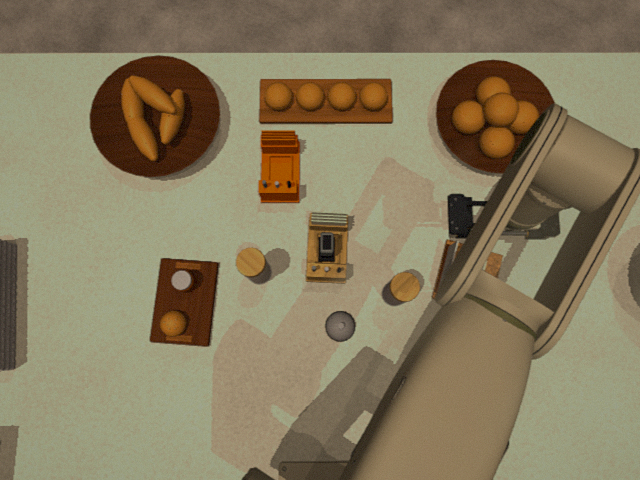

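View pics/side11.png

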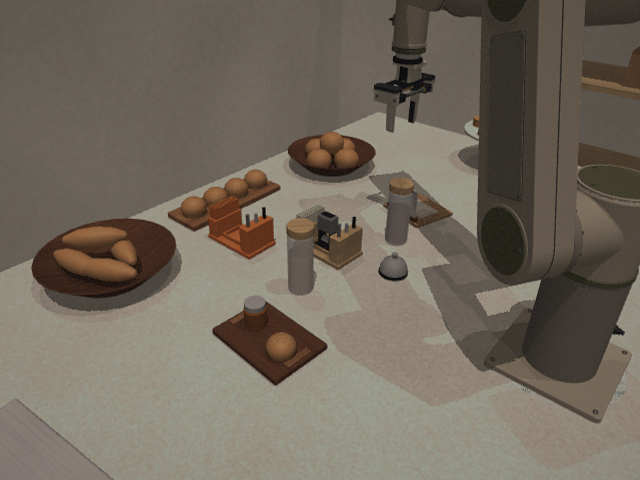

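The stamp is back where it was, to within about 1 px, with its head up. The jar lid is at (182,281) in the top view, and the bun (173,323), canisters and bell have not moved. One last check on the jar, then I'll hand in.

Run:
```python
from h import *; from plant import *
t=load("top11"); q=ray(t,(182,281),.076)[:2]; c=np.array([.4676,.334]); a=np.radians(-4); u=np.array([np.cos(a),np.sin(a)]);v=np.array([-u[1],u[0]])
print("jar in board",(q-c)@u,(q-c)@v)
b=np.load("top.npz")["frame"].astype(int); n=t["frame"].astype(int)
for nm,(x,y) in dict(bun=(173,323),ca=(251,263),cb=(404,287),bell=(340,326)).items():
    p0=b[y-18:y+18,x-18:x+18].astype(np.float32).mean(2); p1=n[y-18:y+18,x-18:x+18].astype(np.float32).mean(2)
    print(nm,cv2.phaseCorrelate(p0,p1))
print(close_job())
```

```text
jar in board 0.04099892300293025 -0.004526194359972758
bun ((-0.12835302130842763, 0.06463907280360104), 1.1052342369968509)
ca ((-0.04406122008579416, -0.0803753497218409), 0.9769913373905935)
cb ((0.032412951378088195, 0.020105606097544637), 1.0188879216158833)
bell ((0.030171404593062334, 0.055981806508995646), 0.9388502398390829)
the job is handed in; nothing more can be done
None
```

I finished the job and handed it in at about 29 s of the 72 s allowed. No verdict is reported, so these are my own checks:

- **Jar:** it stands upright on the free part of the bread board, at about (+41, -5) mm from the board's centre.
- **Stamp press:** the head went fully down to the stop twice on the card, at 22–24 N with the tool 14.2 mm below the touching height.
    - The two cameras disagreed by about 5 mm on where the card is. By the side view the first press may have been up to 10 mm off centre, against the 12 mm limit.
    - I therefore moved to the mean of the two views and pressed again. I estimate that press was within about 5 mm of the middle and square to within a few degrees.
- **Stamp return:** it is back in its holder, upright with the head up, within about 1 px of where it started. It touched the dock floor at nearly the same height as when I picked it up (0.4 mm lower).
- **Other items:** the bun, both canisters and the bell show shifts below 0.15 px in the top view, so they did not move. The gripper is clear of everything.

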